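Find the sound connector cap on the thread gauge

TASK

One of the two screw caps is cut too shallow: try them on the thread gauge to find which, turning clockwise, finger-tight and without forcing. Leave the cap that turns fully home, its rim down on the gauge's shoulder, screwed home on the gauge to cover the thread, and set the one that binds short mouth down on the floor of the deep reject bin. Leave everything else on the bench where it is.

Things in the scene. Friction and masses are not known exactly. Their poses are not given: they have to be found in the camera images.
- cap_1: Knurled aluminium screw cap, the same outside as the other: 46 mm across, 34 mm high, closed top, about 90 g, standing mouth down. Origin: centre of the open rim (underside), z up to the closed top. Three-start right-hand thread inside. Either cap may be the sound one. A sound cap turns down until its rim meets the shoulder; a poor one binds with its rim about 4 mm above it.
- cap_2: Knurled aluminium screw cap, the same outside as the other: 46 mm across, 34 mm high, closed top, about 90 g, standing mouth down. Origin: centre of the open rim (underside), z up to the closed top. Once home or bound it sinks no further and more turning only wedges the thread or slips it in the fingers. A push of 3 to 5 N keeps it on the thread. If it stops 5 mm or more above the shoulder the thread has not caught: lift a little, turn back, start again.
- gauge: Thread gauge fixed to the bench: aluminium plate 76 x 76 x 10 mm, body 42 mm across, round shoulder 52 mm across with its flat top 40 mm above the bench, and on it an upright plug, 17.5 mm high, 32 mm over its thread, with a chamfered nose. Three-start right-hand thread, oiled: clockwise from above the cap sinks 18 mm a turn. Origin: centre of the plate's underside, z up the thread axis.
- gauge_seat (a point): Centre of the shoulder's flat top, on the thread axis; a cap fully home has its origin here. A level cap set over the plug lands on the thread at any angle, rim 4 to 10 mm above the shoulder, and catches as it turns clockwise: up to 200 degrees to get home. Counter-clockwise it comes free after about 160 degrees from home, or 80 to 110 from where a poor cap binds. Play: 1 mm axial, 0.6 sideways.
- parts_tray: Shallow steel component tray fixed to the bench, 150 x 150 mm, 18 mm high, one divider, small parts in it; not part of the job. Origin: centre of its underside
- reject_bin: deep grey plastic parts bin fixed to the bench, 150 x 150 mm outside, walls 3 mm thick and 52 mm (with the rim 55 mm) high, the wall on its -x side only 22 mm high. Origin: centre of its underside
- reject_floor (a point): centre of the reject bin's inner floor, 3 mm above the bench
- module_1: small blue enclosure, 90 x 64 x 26 mm, lying flat; not part of the job. Origin: centre of its underside
- module_2: second blue enclosure, 90 x 64 x 26 mm, lying flat; not part of the job. Origin: centre of its underside
- multimeter: hand-held multimeter lying on its back, 150 x 74 x 40 mm, long side along its x; not part of the job. Origin: centre of its underside
- screwdriver: screwdriver with a round handle lying flat along its x, about 200 mm long; not part of the job. Origin: centre of its underside
- heat_sink: finned aluminium heat sink, 44 x 30 x 22 mm; not part of the job. Origin: centre of its underside
- solder_reel: grey solder reel standing on its end, 54 mm across, 38 mm high; not part of the job. Origin: centre of its underside
- terminal_block: green terminal block, 22 x 52 x 17 mm; not part of the job. Origin: centre of its underside

How it is judged:
At the end, for the whole second after the job is handed in: One cap is screwed home on the gauge: rim within 1.5 mm of the shoulder, centred to 3 mm, level to 0.08 rad. The other stands mouth down in the reject bin: rim within 4 mm of its floor, centre within 52 mm of the bin's centre along each side, upright to 0.1 rad. Both at rest (((horizontal distance between cap_1 and gauge_seat below 0.003 m and z of cap_1 in the frame of gauge_seat below 0.0015 m and angle between cap_1's own z axis and vertical below 0.08 rad and x of cap_2 in the frame of reject_floor between -0.052 and 0.052 m and y of cap_2 in the frame of reject_floor between -0.052 and 0.052 m and z of cap_2 in the frame of reject_floor below 0.004 m and angle between cap_2's own z axis and vertical below 0.1 rad) or (horizontal distance between cap_2 and gauge_seat below 0.003 m and z of cap_2 in the frame of gauge_seat below 0.0015 m and angle between cap_2's own z axis and vertical below 0.08 rad and x of cap_1 in the frame of reject_floor between -0.052 and 0.052 m and y of cap_1 in the frame of reject_floor between -0.052 and 0.052 m and z of cap_1 in the frame of reject_floor below 0.004 m and angle between cap_1's own z axis and vertical below 0.1 rad)) and linear speed of each of cap_1, cap_2 below 0.02 m/s); the robot touches nothing.
It fails at once if a bystander on the bench is moved more than 30 mm (distance of any of module_1, module_2, multimeter, screwdriver, heat_sink, solder_reel, terminal_block from where it was at the start of the episode above 0.03 m).
It fails at once if a cap is forced: more than 120 N between it and the gauge (contact force between any of cap_1, cap_2 and gauge above 120 N).
It also fails if it takes over 72 s, if anything falls off the work surface, if the arm or the gripper's body presses on something with over 40 N, if the wrist force passes 120 N, or if a joint passes its speed limit or range.

ROBOT

A 6-joint arm with a two-finger parallel gripper is mounted at the origin on the work surface. World frame = base frame: x ahead of the robot, y to its left, z up, the work surface at z = 0. Lengths are in m, angles in rad, forces in N, time in s.
With the tool pointing down it reaches from about 0.3 to 0.95 m from the base axis. Payload 3.1 kg.
Tool frame: the origin (TCP) lies on the centre line of the jaws, within the pads' length; the fingertips stand 14 mm ahead of it and the grasp point (between the pads) lies 5 mm behind it; z points along the fingers, y is the direction in which the jaws open and shut (so a half turn about z gives the same grasp; the last joint's range is limited). The gripper opens to 85 mm and grips with 20 to 120 N. Pads are 22 mm wide; open, the fingers measure 114 mm over their backs; the gripper's body (76 mm by 85 mm) begins 54 mm behind the grasp point. The pads swing forward as they close: fully open they stand 13 mm farther back than shut.
Start: joints at [1.086, 0.308, 1.634, -0, 1.2, -0.07], TCP at [0.252, 0.572, 0.245] pointing down, gripper open.
Joint ranges: [-3.06, 3.06], [-0.79, 1.96], [0.05, 2.63], [-1.19, 4.34], [0.05, 2.64], [-2.94, 2.94]. Speed limits (rad/s): [2.79, 2.79, 3.14, 3.14, 3.14, 3.14].

INTERFACE

Orientations are given as a rotation vector (axis times angle).
In Python, from plant import bot gives the robot as it stands.
- The arm moves only by the tool step_arm, never from a script. Its argument "plan" is a list of rows, each an object with "offset": the shift along the world's x, y, z in mm, a list of three; "delta_rot": the turn, a rotation vector about the world's x, y, z in degrees, a list of three; "grip": the closure in counts, from 0 (fully open) to 255 (shut). In form: [{"offset": [tx, ty, tz], "delta_rot": [rx, ry, rz], "grip": grip}, ...]. A call has 1 to 8 rows; each row shifts and turns the commanded pose from where the row before left it; what a row does not reach is not made up. A row lasts 1/10 s, in which the tool goes at most 50 mm and 8.59 degrees, less where a joint would pass 70% of its speed; a pose out of reach is approached as far as the arm can. A call is refused whole if a number of a shift passes 50 or a number of a turn 8.59, either way. A call with a gripper value outside its range is refused whole. The fingers move at their own pace and stop on an object; "force" is the grip in N (left out, the last holds). Time passes only in rows, so rows that do not move let the fingers close. It gives the time, the measured TCP pose, the force and the opening at its end, in the units of the state.
- bot.sense(): the state, without advancing time (a new reading comes with each control period).
- bot.grab_frame(name): name is "scene" or "top" or "wrist"; returns the picture (420x560x3 uint8, red, green, blue); there is no depth.
- bot.get_calibration(name): a dict with "K" (3x3 intrinsics, pixels), "xyz" and "rotation" of the camera in the world. Camera axes: x right, y down, z forward; pixel columns grow to the right and rows downward; lengths in m; the calibration is good to about 2 mm. The wrist camera is an equidistant fisheye: a pixel r from the principal point sees the ray r / f radians off the axis. A picture is of the moment at which its call begins: read the wrist's pose just before it. get_calibration takes no time and is no camera call; for the wrist camera it gives the pose at the moment of the call.
- bot.job_done(): hands the job in, once; it reports no verdict.
Trained networks look in the newest picture that a camera, given by its name, has taken for a name from the list of things; names that differ only in an ending like _2 or _b are one class to them, and where a whole thing is asked for, a point or a joint stands for the part that bears it (a point fixed in the world has none). Each returns a list of dicts, best first, with "score" (0 to 1); they miss things now and then, are a little off and sometimes report something else, mostly with a low value. They report only what shows in the picture. A call takes as long as a camera call.
- bot.cut_out(camera, thing): "mask" (420x560 bool, what is visible of it) and "xy" ([column, row] in pixels, amid what is visible of it).
- bot.mark_of(camera, thing): "xy" ([column, row] in pixels: a listed point, or the origin of a listed thing).
The state is a dict: "clock": time; "qpos": joint angles; "qvel": joint speeds; "joint_torque": joint torques, N m; "ee_pos": TCP position; "orientation": TCP orientation; "contact_force": force on the tool from outside, world axes, zero at the start; "ft_torque": the same for the moment, N m; "width": opening from 0.0 (shut) to 1.0 (fully open).
Only numpy, scipy, OpenCV 4.12 (cv2) and the standard library are available. Lean on these libraries where they do the work, as an engineer would, in place of code of your own. Each camera call takes 0.05 s, during which the arm holds its last target.

## Working session

There is one attempt and no reset: what is moved stays moved. The work goes in short steps, Python scripts to look and compute and a tool call to move; the robot and the scene stay as the last step left them, time stands still between calls to the robot, and variables do not carry over. Pictures are saved under pics/ and viewed, and the job is handed in when it is done.

Besides the shell and the picture viewer there is one more tool, called after "Request:" in YAML: its name, and indented under it one key for each argument. step_arm: Moves the arm, as the interface text tells. Its arguments: {"type":"object","properties":{"plan":{"type":"array"},"force":{"type":"number"}},"required":["plan"]}

```bash
ls; mkdir -p pics; python3 - <<'E'
from plant import bot
import cv2
print(bot.sense())
for n in ["scene","top","wrist"]:
    c=bot.get_calibration(n);print(n,c)
    im=bot.grab_frame(n);cv2.imwrite(f"pics/{n}0.png",im[:,:,::-1])
for t in ["cap_1","gauge","gauge_seat","reject_bin","reject_floor"]:
    for n in ["top","scene"]:
        print(t,n,[(round(d["score"],2),d["xy"]) for d in bot.mark_of(n,t)])
E
```

```text
pics
{'clock': 0.0, 'qpos': array([ 1.08626075e+00,  3.09027522e-01,  1.63520168e+00,  8.00009824e-06,
        1.19969300e+00, -6.96988966e-02]), 'qvel': array([-0.00038403,  0.00020297, -0.00105023, -0.0010045 ,  0.00202369,
        0.00137512]), 'joint_torque': array([ 1.15234470e-04, -4.15268469e+01, -2.76657611e+01, -5.08652909e-05,
        1.01612791e-02, -5.42642454e-06]), 'ee_pos': array([0.25155082, 0.5712728 , 0.24402581]), 'orientation': array([-0.64683292, -3.07362167,  0.00351572]), 'contact_force': array([ 0.41341301, -0.87373902, -0.42915588]), 'ft_torque': array([-0.01096047,  0.02853951, -0.05585938]), 'width': 0.9960155190841707}
scene {'K': array([[461.07035531,   0.        , 283.10739884],
       [  0.        , 461.07035531, 209.31055582],
       [  0.        ,   0.        ,   1.        ]]), 'xyz': array([1.13485158, 0.71194229, 0.68984462]), 'rotation': array([-0.86663144, -2.38212366,  1.27898558])}
top {'K': array([[382.508237  ,   0.        , 277.13120119],
       [  0.        , 382.508237  , 209.61337683],
       [  0.        ,   0.        ,   1.        ]]), '
[... 248 characters left out ...]
,   0.        ,   1.        ]]), 'xyz': array([0.17725358, 0.60352788, 0.37312565]), 'rotation': array([2.39562602, 1.56271672, 0.25174082])}
cap_1 top [(0.9, [387.0, 216.8]), (0.7, [296.2, 201.4]), (0.62, [282.0, 255.2])]
cap_1 scene [(0.67, [261.2, 237.1]), (0.55, [232.3, 192.9])]
gauge top [(0.69, [280.5, 251.3])]
gauge scene [(0.81, [311.3, 220.3])]
gauge_seat top [(0.77, [288.3, 252.6]), (0.41, [149.6, 236.1])]
gauge_seat scene [(0.71, [309.1, 218.2]), (0.53, [257.9, 211.2])]
reject_bin top [(0.86, [145.2, 234.5])]
reject_bin scene [(0.97, [388.4, 286.8])]
reject_floor top [(0.8, [145.7, 234.1]), (0.68, [324.3, 113.1]), (0.59, [249.1, 117.4])]
reject_floor scene [(0.74, [390.6, 287.4])]
```

View pics/top0.png

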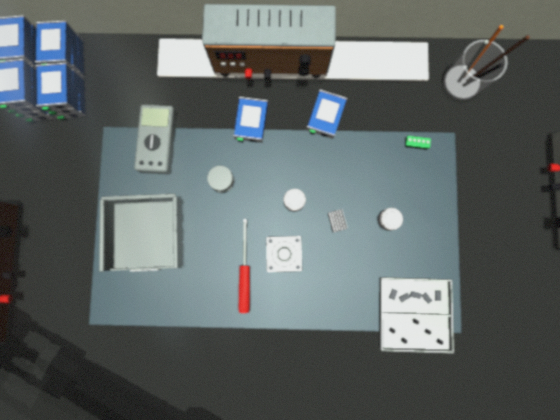

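View pics/scene0.png

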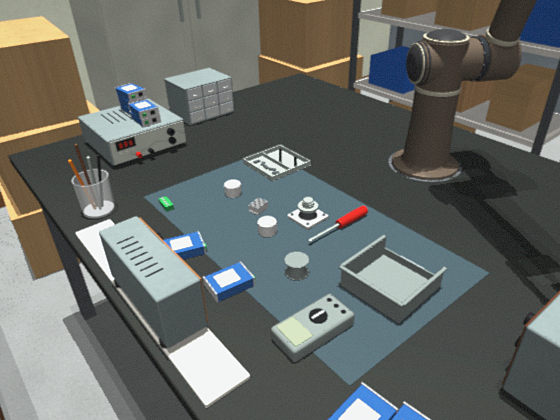

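View pics/wrist0.png

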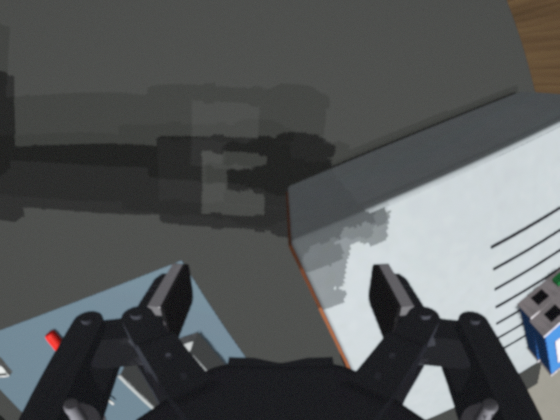

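```bash
cat > h.py <<'E'
from plant import bot
import numpy as np, cv2
from scipy.spatial.transform import Rotation as R
def ray(n,px,c=None):
    c=c or bot.get_calibration(n);K=c["K"];u=(px[0]-K[0,2])/K[0,0];v=(px[1]-K[1,2])/K[1,1]
    if n=="wrist":
        r=np.hypot(u,v);s=np.sin(r)/r if r>1e-9 else 1;d=np.array([u*s,v*s,np.cos(r)])
    else: d=np.array([u,v,1])
    return np.array(c["xyz"]),R.from_rotvec(c["rotation"]).apply(d/np.linalg.norm(d))
def plane(n,px,z,c=None):
    o,d=ray(n,px,c);return o+d*(z-o[2])/d[2]
def proj(n,P,c=None):
    c=c or bot.get_calibration(n);K=c["K"];p=R.from_rotvec(c["rotation"]).inv().apply(np.atleast_2d(P)-c["xyz"])
    if n=="wrist":
        th=np.arctan2(np.hypot(p[:,0],p[:,1]),p[:,2]);rr=np.hypot(p[:,0],p[:,1]);k=th/np.maximum(rr,1e-9)
        q=p[:,:2]*k[:,None]
    else:q=p[:,:2]/p[:,2:]
    return q*[K[0,0],K[1,1]]+K[:2,2]
def cylmask(n,x,y,z0,h,r,c=None):
    a=np.linspace(0,2*np.pi,60)
    P=np.vstack([np.c_[x+r*np.cos(a),y+r*np.sin(a),0*a+z] for z in (z0,z0+h)])
    m=np.zeros((420,560),np.uint8)
    hull=cv2.convexHull(proj(n,P,c).astype(np.float32))
    cv2.fillConvexPoly(m,(hull*16).round().astype(int),1,shift=4);return m.astype(bool)
E
python3 - <<'E'
from h import *
for n in ["top","scene"]:
    bot.grab_frame(n)
    for t in ["cap_1","gauge","reject_bin","parts_tray","solder_reel","multimeter","screwdriver","heat_sink"]:
        for d in bot.cut_out(n,t):
            if d["score"]<.4: continue
            m=d["mask"];v,u=np.nonzero(m);z={"cap_1":.034,"solder_reel":.038}.get(t,0.01)
            print(n,t,round(d["score"],2),m.sum(),[u.min(),u.max(),v.min(),v.max()],(u.mean().round(1),v.mean().round(1)),plane(n,(u.mean(),v.mean()),z).round(4))
    print(proj(n,[[.5,0,0]]))
for p in [(387.0,216.8),(296.2,201.4)]:print(plane("top",p,0))
print(plane("top",(284.5,254),.0575),plane("top",(284.5,254),.04),plane("top",(284.5,254),.01))
print(plane("top",(145.5,234.3),.003), plane("scene",(390,287),.003),plane("scene",(310,219),.04),plane("scene",(311.3,220.3),.0))
E
```

```text
top cap_1 0.91 366 [np.int64(284), np.int64(304), np.int64(189), np.int64(210)] (np.float64(294.1), np.float64(199.3)) [ 0.5863 -0.0382  0.034 ]
top cap_1 0.78 432 [np.int64(378), np.int64(402), np.int64(208), np.int64(229)] (np.float64(389.9), np.float64(218.8)) [ 0.5483 -0.2422  0.034 ]
top gauge 0.56 1179 [np.int64(267), np.int64(301), np.int64(236), np.int64(271)] (np.float64(284.3), np.float64(253.3)) [ 0.471  -0.0195  0.01  ]
top reject_bin 0.72 6143 [np.int64(98), np.int64(181), np.int64(194), np.int64(271)] (np.float64(139.8), np.float64(232.2)) [0.5105 0.298  0.01  ]
top parts_tray 0.71 5420 [np.int64(379), np.int64(453), np.int64(277), np.int64(352)] (np.float64(416.0), np.float64(314.7)) [ 0.3469 -0.3016  0.01  ]
top solder_reel 0.98 513 [np.int64(208), np.int64(233), np.int64(167), np.int64(191)] (np.float64(220.4), np.float64(179.1)) [0.6266 0.1206 0.038 ]
top multimeter 0.91 2484 [np.int64(135), np.int64(176), np.int64(105), np.int64(173)] (np.float64(155.4), np.float64(139.0)) [0.7209 0.2753 0.01  ]
top multimeter 0.42 5350 [np.int64(380), np.int64(453), np.int64(277),
[... 1870 characters left out ...]
at64(162.4)) [ 0.3532 -0.2939  0.01  ]
scene heat_sink 0.73 608 [np.int64(285), np.int64(308), np.int64(251), np.int64(280)] (np.float64(296.5), np.float64(265.5)) [0.6232 0.1161 0.01  ]
scene heat_sink 0.48 222 [np.int64(249), np.int64(267), np.int64(199), np.int64(214)] (np.float64(257.9), np.float64(206.3)) [ 0.5446 -0.1329  0.01  ]
[[303.36867081 224.90919269]]
[ 0.55574406 -0.24535911  0.        ]
[ 0.58638104 -0.04404172  0.        ]
[ 0.4696092  -0.01957658  0.0575    ] [ 0.46955067 -0.01972355  0.04      ] [ 0.46945033 -0.01997551  0.01      ]
[0.5064753  0.28768915 0.003     ] [0.5128207  0.29160667 0.003     ] [0.50824808 0.03343358 0.04      ] [ 0.47106319 -0.00180656  0.        ]
```

```bash
python3 - <<'E'
import cv2
a=cv2.imread("pics/top0.png")[160:290,90:420];cv2.imwrite("pics/crop0.png",cv2.resize(a,None,fx=2.4,fy=2.4,interpolation=2))
a=cv2.imread("pics/scene0.png")[160:320,190:460];cv2.imwrite("pics/crop1.png",cv2.resize(a,None,fx=2.9,fy=2.9,interpolation=2))
E
```

```text
(no output)
```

View pics/crop0.png

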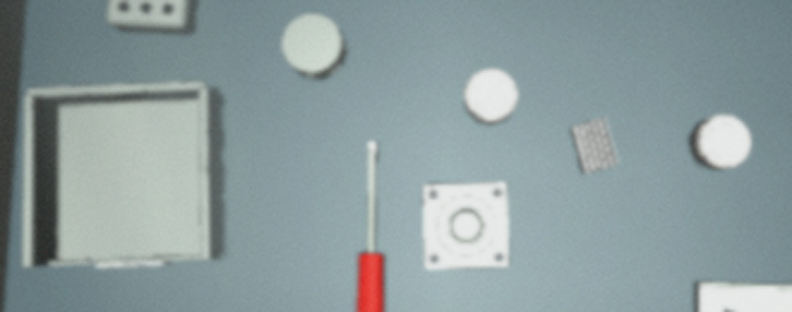

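View pics/crop1.png

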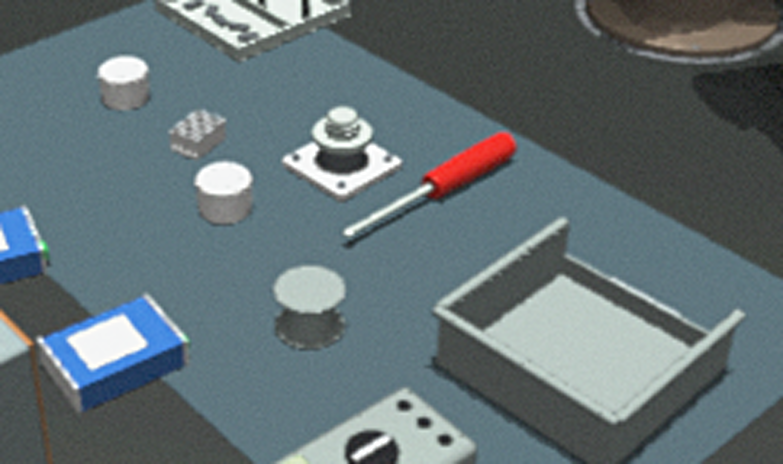

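Request:
step_arm:
  plan:
    - {"offset": [22, -40, -2], "delta_rot": [0, 0, 5.3], "grip": 0}
    - {"offset": [22, -40, -2], "delta_rot": [0, 0, 5.3], "grip": 0}
    - {"offset": [22, -40, -2], "delta_rot": [0, 0, 5.3], "grip": 0}
    - {"offset": [22, -40, -2], "delta_rot": [0, 0, 5.3], "grip": 0}
    - {"offset": [22, -40, -2], "delta_rot": [0, 0, 5.3], "grip": 0}
    - {"offset": [22, -40, -2], "delta_rot": [0, 0, 5.3], "grip": 0}
    - {"offset": [22, -40, -2], "delta_rot": [0, 0, 5.3], "grip": 0}
    - {"offset": [22, -40, -2], "delta_rot": [0, 0, 5.3], "grip": 0}
  force: 40

```text
clock: 2.35
ee_pos: [0.4286, 0.2504, 0.2296]
orientation: [-0.515, 3.098, 0.0]
contact_force: [0.3, 1.0, 0.1]
width: 1.0
```

Request:
step_arm:
  plan:
    - {"offset": [22, -41, -4], "delta_rot": [0, 0, 5.3], "grip": 0}
    - {"offset": [22, -41, -4], "delta_rot": [0, 0, 5.3], "grip": 0}
    - {"offset": [22, -41, -4], "delta_rot": [0, 0, 5.3], "grip": 0}
    - {"offset": [22, -41, -4], "delta_rot": [0, 0, 5.3], "grip": 0}
    - {"offset": [22, -41, -4], "delta_rot": [0, 0, 5.3], "grip": 0}
    - {"offset": [22, -41, -4], "delta_rot": [0, 0, 5.3], "grip": 0}
    - {"offset": [22, -41, -4], "delta_rot": [0, 0, 5.3], "grip": 0}
    - {"offset": [0, 0, 0], "delta_rot": [0, 0, 0], "grip": 0}

```text
clock: 3.15
ee_pos: [0.5843, -0.0401, 0.2012]
orientation: [-1.462, 2.779, -0.005]
contact_force: [0.0, 0.6, 0.6]
width: 0.995
```

```bash
python3 - <<'E'
from h import *
s=bot.sense();print(s["qpos"].round(3),s["ee_pos"].round(4))
c=bot.get_calibration("wrist");im=bot.grab_frame("wrist");cv2.imwrite("pics/w1.png",im[:,:,::-1])
for t,z in (("cap_1",.034),("gauge",.04)):
  for d in bot.cut_out("wrist",t):
    v,u=np.nonzero(d["mask"]);print(t,round(d["score"],2),len(u),u.mean(),v.mean(),plane("wrist",(u.mean(),v.mean()),z,c).round(4))
for d in bot.mark_of("wrist","gauge_seat"):print(d["score"],d["xy"],plane("wrist",d["xy"],.04,c).round(4))
E
```

```text
[-1.420e-01  2.770e-01  1.769e+00 -2.000e-03  1.093e+00 -2.680e+00] [ 0.5843 -0.0401  0.2012]
cap_1 0.95 820 191.39878048780488 8.060975609756097 [ 0.5549 -0.2284  0.034 ]
cap_1 0.95 2011 279.9855793137742 185.0442565887618 [ 0.5844 -0.0424  0.034 ]
gauge 0.88 5100 383.20176470588234 135.09745098039215 [ 0.4778 -0.0298  0.04  ]
0.56 [395.3, 138.1] [ 0.469  -0.0211  0.04  ]
0.21 [281.8, 180.5] [ 0.5797 -0.0463  0.04  ]
```

View pics/w1.png

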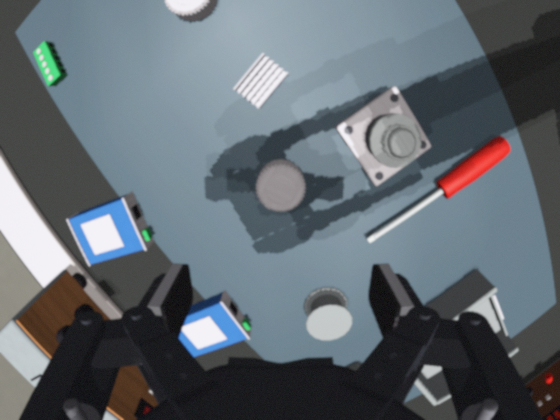

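```bash
cat >> h.py <<'E'
from scipy.optimize import minimize
def fitcyl(n,mask,x,y,z0=0,h=.034,r=.023,c=None):
    c=c or bot.get_calibration(n)
    v,u=np.nonzero(mask);t=np.array([u.mean(),v.mean()]);p=np.array([x,y])
    for _ in range(8):
        def cen(q):
            a,b=np.nonzero(cylmask(n,q[0],q[1],z0,h,r,c));return np.array([b.mean(),a.mean()])
        f=cen(p);J=np.c_[(cen(p+[.006,0])-cen(p-[.006,0]))/.012,(cen(p+[0,.006])-cen(p-[0,.006]))/.012]
        p=p+np.linalg.solve(J,t-f)
    m=cylmask(n,p[0],p[1],z0,h,r,c)
    return p.round(4),round((m&mask).sum()/(m|mask).sum(),3)
E
python3 - <<'E'
from h import *
c=bot.get_calibration("wrist");im=cv2.imread("pics/w1.png")
for n in ["wrist","top","scene"]:
  if n!="wrist": bot.grab_frame(n)
  for d in bot.cut_out(n,"cap_1"):
    for g in [(.586,-.04),(.55,-.243)]:
        uv=proj(n,[[*g,.02]])[0]
        if np.hypot(*(uv-d["xy"]))<20: print(n,round(d["score"],2),fitcyl(n,d["mask"],*g))
a=np.linspace(0,2*np.pi,40)
big=cv2.resize(im[60:220,300:460],None,fx=4,fy=4,interpolation=2)
for gx,gy,col in [(.4695,-.0195,(0,0,255))]:
  for z,r in [(.04,.026),(.0575,.0135),(0.01,.038*1.414)]:
    P=proj("wrist",np.c_[gx+r*np.cos(a),gy+r*np.sin(a),0*a+z],c);
    cv2.polylines(big,[((P-[299.5,59.5])*4).round().astype(int)],True,col,1)
cv2.imwrite("pics/w1g.png",big)
t=cv2.imread("pics/top0.png");big=cv2.resize(t[225:285,254:314],None,fx=10,fy=10,interpolation=2)
for z,r in [(.04,.026),(.0575,.0135)]:
    P=proj("top",np.c_[.4695+r*np.cos(a),-.0195+r*np.sin(a),0*a+z]);
    cv2.polylines(big,[((P-[253.5,224.5])*10).round().astype(int)],True,(0,0,255),1)
cv2.imwrite("pics/t1g.png",big)
E
```

```text
wrist 0.95 (array([ 0.546 , -0.2411]), np.float64(0.964))
wrist 0.95 (array([ 0.5827, -0.0327]), np.float64(0.942))
top 0.8 (array([ 0.5496, -0.247 ]), np.float64(0.766))
scene 0.85 (array([ 0.5494, -0.243 ]), np.float64(0.844))
```

View pics/w1g.png

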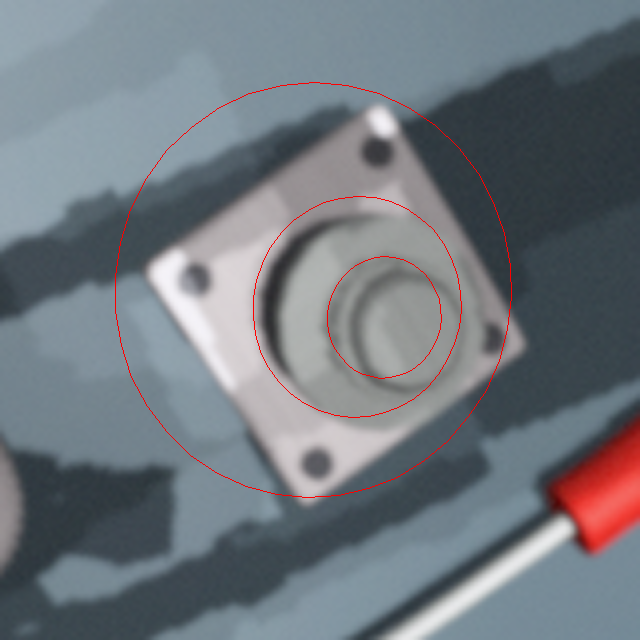

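View pics/t1g.png

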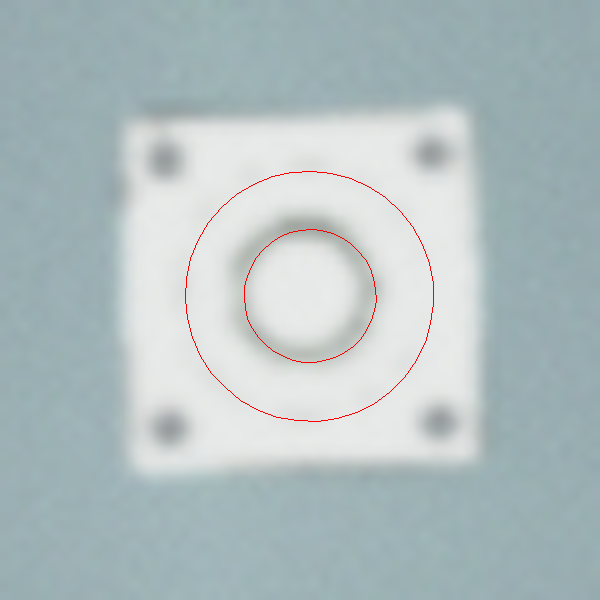

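```bash
python3 - <<'E'
from h import *
c=bot.get_calibration("wrist");im=cv2.imread("pics/w1.png");t=cv2.imread("pics/top0.png")
a=np.linspace(0,2*np.pi,60)
def ov(n,img,o,s,f,circs,name,c=None):
    big=cv2.resize(img[o[1]:o[1]+s,o[0]:o[0]+s],None,fx=f,fy=f,interpolation=2)
    for x,y,z,r,col in circs:
        P=proj(n,np.c_[x+r*np.cos(a),y+r*np.sin(a),0*a+z],c)
        cv2.polylines(big,[((P-np.array(o)+.5)*f).round().astype(int)],True,col,1)
    return big
Rr=(0,0,255);G=(0,255,0)
x,y=.586,-.0385
b1=ov("wrist",im,(240,145),80,5,[(x,y,.034,.023,Rr),(x,y,0,.023,G)],0,c)
b2=ov("top",t,(274,180),40,10,[(x,y,.034,.023,Rr),(x,y,0,.023,G)],0)
cv2.imwrite("pics/c1.png",np.hstack([b1,b2]))
x,y=.549,-.244
b1=ov("wrist",im,(150,0),80,5,[(x,y,.034,.023,Rr),(x,y,0,.023,G)],0,c)
b2=ov("top",t,(370,199),40,10,[(x,y,.034,.023,Rr),(x,y,0,.023,G)],0)
cv2.imwrite("pics/c2.png",np.hstack([b1,b2]))
E
```

```text
(no output)
```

View pics/c1.png

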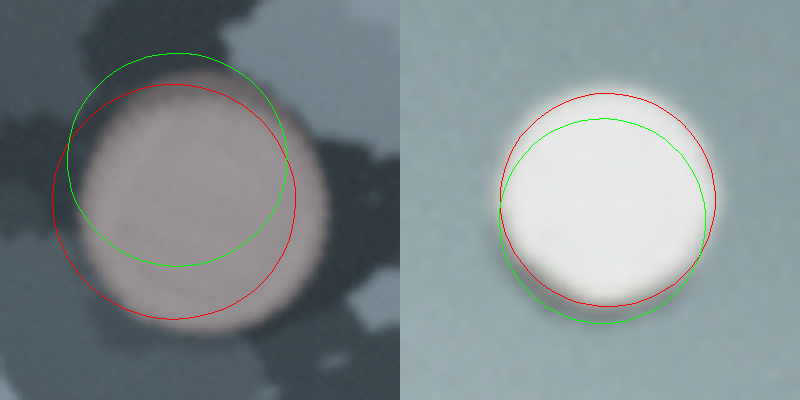

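View pics/c2.png

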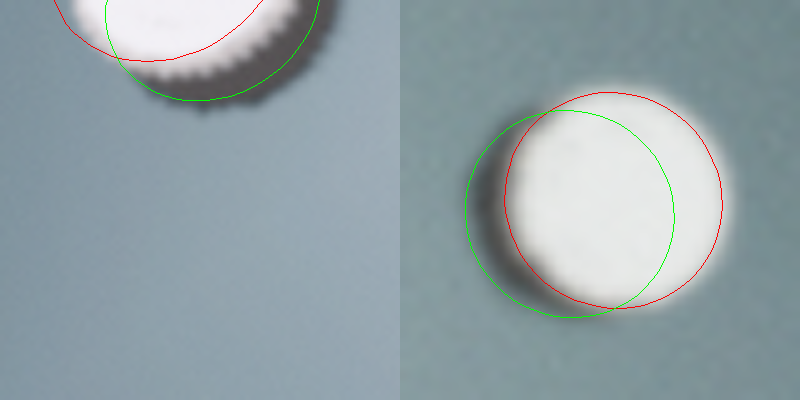

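```bash
cat >> h.py <<'E'
def ov(n,img,o,s,f,circs,c=None):
    a=np.linspace(0,2*np.pi,60)
    big=cv2.resize(img[o[1]:o[1]+s,o[0]:o[0]+s],None,fx=f,fy=f,interpolation=2)
    for x,y,z,r,col in circs:
        P=proj(n,np.c_[x+r*np.cos(a),y+r*np.sin(a),0*a+z],c)
        cv2.polylines(big,[((P-np.array(o)+.5)*f).round().astype(int)],True,col,1)
    return big
E
python3 - <<'E'
from h import *
s=bot.sense();print(s["qpos"].round(3),s["ee_pos"].round(4),s["clock"])
c=bot.get_calibration("wrist");im=bot.grab_frame("wrist")[:,:,::-1].copy();cv2.imwrite("pics/w2.png",im)
s=bot.sense();print(s["ee_pos"].round(4),s["orientation"])
for d in bot.cut_out("wrist","cap_1"):
    for g in [(.586,-.04),(.55,-.243)]:
        uv=proj("wrist",[[*g,.02]],c)[0]
        if np.hypot(*(uv-d["xy"]))<20: print(round(d["score"],2),fitcyl("wrist",d["mask"],*g,c=c))
Rr=(0,0,255);G=(0,255,0)
x,y=.586,-.0385;uv=proj("wrist",[[x,y,.02]],c)[0].astype(int)
b1=ov("wrist",im,uv-40,80,5,[(x,y,.034,.023,Rr),(x,y,0,.023,G)],c)
x,y=.469,-.0195;uv=proj("wrist",[[x,y,.04]],c)[0].astype(int)
b2=ov("wrist",im,uv-40,80,5,[(x,y,.04,.026,Rr),(x,y,.0575,.0135,G)],c)
cv2.imwrite("pics/c3.png",np.hstack([b1,b2]))
E
```

```text
[-0.133  0.272  1.774  0.     1.095 -2.678] [ 0.5816 -0.0338  0.2015] 3.6
[ 0.5817 -0.034   0.2015] [-1.47039056e+00  2.77594808e+00 -1.90698991e-04]
0.66 (array([ 0.5493, -0.2491]), np.float64(0.959))
0.6 (array([ 0.5865, -0.0397]), np.float64(0.923))
```

View pics/c3.png

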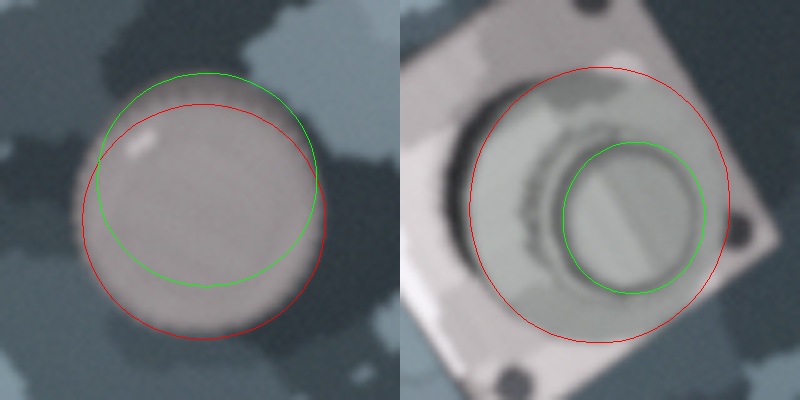

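Request:
step_arm:
  plan:
    - {"offset": [4.5, -5, -40], "delta_rot": [0, 0, 0], "grip": 0}
    - {"offset": [0, 0, -45], "delta_rot": [0, 0, 0], "grip": 0}
    - {"offset": [0, 0, -42], "delta_rot": [0, 0, 0], "grip": 0}
    - {"offset": [0, 0, -35], "delta_rot": [0, 0, 0], "grip": 0}
    - {"offset": [0, 0, -20], "delta_rot": [0, 0, 0], "grip": 0}
    - {"offset": [0, 0, 0], "delta_rot": [0, 0, 0], "grip": 0}
    - {"offset": [0, 0, 0], "delta_rot": [0, 0, 0], "grip": 0}
    - {"offset": [0, 0, 0], "delta_rot": [0, 0, 0], "grip": 0}

```text
clock: 4.5
ee_pos: [0.5882, -0.0401, 0.0211]
orientation: [-1.467, 2.775, -0.003]
contact_force: [1.0, 0.1, 0.5]
width: 0.998
```

```bash
python3 - <<'E'
from h import *
s=bot.sense();print(s["ee_pos"].round(4),s["contact_force"])
c=bot.get_calibration("wrist");im=bot.grab_frame("wrist")[:,:,::-1].copy()
x,y=.5862,-.039
for r,z,col in((.023,.034,(0,0,255)),(.023,0,(0,255,0))):
    a=np.linspace(0,6.28,60);cv2.polylines(im,[proj("wrist",np.c_[x+r*np.cos(a),y+r*np.sin(a),0*a+z],c).round().astype(int)],True,col,1)
cv2.imwrite("pics/w3.png",im)
E
```

```text
[ 0.5882 -0.0401  0.0211] [0.95189062 0.14037043 0.52301486]
```

View pics/w3.png

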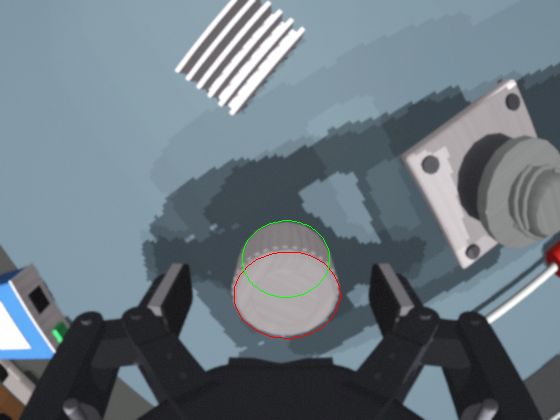

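Request:
step_arm:
  plan:
    - {"offset": [-2, 1, -1], "delta_rot": [0, 0, 0], "grip": 0}
    - {"offset": [0, 0, 0], "delta_rot": [0, 0, 0], "grip": 130}
    - {"offset": [0, 0, 0], "delta_rot": [0, 0, 0], "grip": 255}
    - {"offset": [0, 0, 0], "delta_rot": [0, 0, 0], "grip": 255}
    - {"offset": [0, 0, 0], "delta_rot": [0, 0, 0], "grip": 255}
    - {"offset": [0, 0, 0], "delta_rot": [0, 0, 0], "grip": 255}
  force: 40

```text
clock: 5.15
ee_pos: [0.585, -0.0391, 0.0189]
orientation: [-1.468, 2.777, -0.001]
contact_force: [0.2, 0.7, 4.5]
width: 0.53
```

```bash
python3 - <<'E'
from h import *
s=bot.sense();print(s["ee_pos"].round(4),s["contact_force"],s["ft_torque"],s["width"],s["qpos"].round(3))
c=bot.get_calibration("wrist");im=bot.grab_frame("wrist")[:,:,::-1].copy()
cv2.imwrite("pics/w4.png",im)
E
```

```text
[ 0.585  -0.0391  0.0189] [0.2009371  0.73862889 4.50468628] [0.06407669 0.09083792 0.01389155] 0.5304854295792091 [-0.141  0.538  1.84   0.     0.762 -2.685]
```

View pics/w4.png

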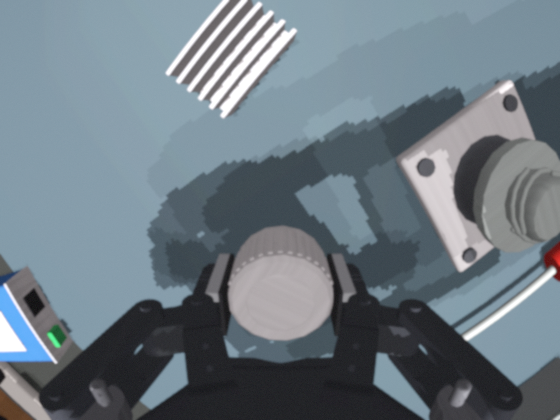

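Request:
step_arm:
  plan:
    - {"offset": [0, 0, 45], "delta_rot": [0, 0, 0], "grip": 255}
    - {"offset": [0, 0, 45], "delta_rot": [0, 0, 0], "grip": 255}
    - {"offset": [-30, 5, 0], "delta_rot": [0, 0, 0], "grip": 255}
    - {"offset": [-40, 7, 0], "delta_rot": [0, 0, 0], "grip": 255}
    - {"offset": [-35, 5.5, 0], "delta_rot": [0, 0, 0], "grip": 255}
    - {"offset": [-11, 2, 0], "delta_rot": [0, 0, 0], "grip": 255}
    - {"offset": [0, 0, 0], "delta_rot": [0, 0, 0], "grip": 255}
    - {"offset": [0, 0, 0], "delta_rot": [0, 0, 0], "grip": 255}

```text
clock: 6.0
ee_pos: [0.4699, -0.0197, 0.1086]
orientation: [-1.467, 2.776, -0.002]
contact_force: [0.5, 0.2, -0.7]
width: 0.52
```

```bash
cat > look.py <<'E'
from h import *
import sys
def look(name,circs=()):
    s=bot.sense();print(s["clock"],s["ee_pos"].round(4),s["contact_force"].round(2),s["ft_torque"].round(3),round(s["width"],3),s["qpos"].round(3))
    c=bot.get_calibration("wrist");im=bot.grab_frame("wrist")[:,:,::-1].copy();a=np.linspace(0,6.28,60)
    raw=im.copy()
    for x,y,z,r,col in circs:
        cv2.polylines(im,[proj("wrist",np.c_[x+r*np.cos(a),y+r*np.sin(a),0*a+z],c).round().astype(int)],True,col,1)
    cv2.imwrite(f"pics/{name}.png",im);return s,c,raw
E
python3 - <<'E'
from look import *
R_,G=(0,0,255),(0,255,0)
s,c,raw=look("w5",[(.469,-.0195,.04,.026,R_),(.469,-.0195,.0575,.0135,G)])
E
```

```text
6.0 [ 0.4699 -0.0197  0.1086] [ 0.54  0.2  -0.68] [0.018 0.029 0.007] 0.52 [-0.135  0.2    2.091 -0.     0.848 -2.678]
```

View pics/w5.png

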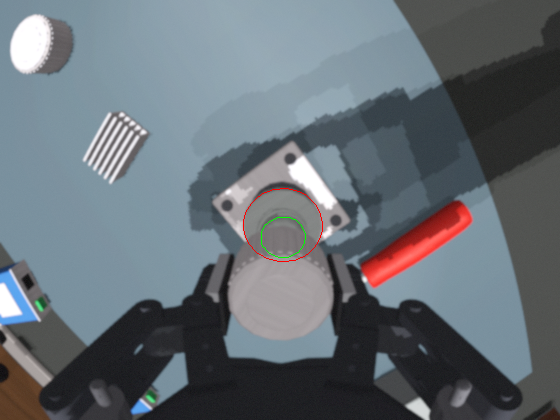

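```bash
python3 - <<'E'
from look import *
im=bot.grab_frame("wrist")[:,:,::-1].copy()
print(bot.sense()["ee_pos"])
c=bot.get_calibration("wrist")
x,y=.469,-.0195
b=ov("wrist",im,(205,135),160,5,[(x,y,.04,.026,(0,0,255)),(x,y,.01,.032,(255,0,0))],c)[:600]
cv2.imwrite("pics/c5.png",b)
E
```

```text
[ 0.47059165 -0.0198913   0.10881217]
```

View pics/c5.png

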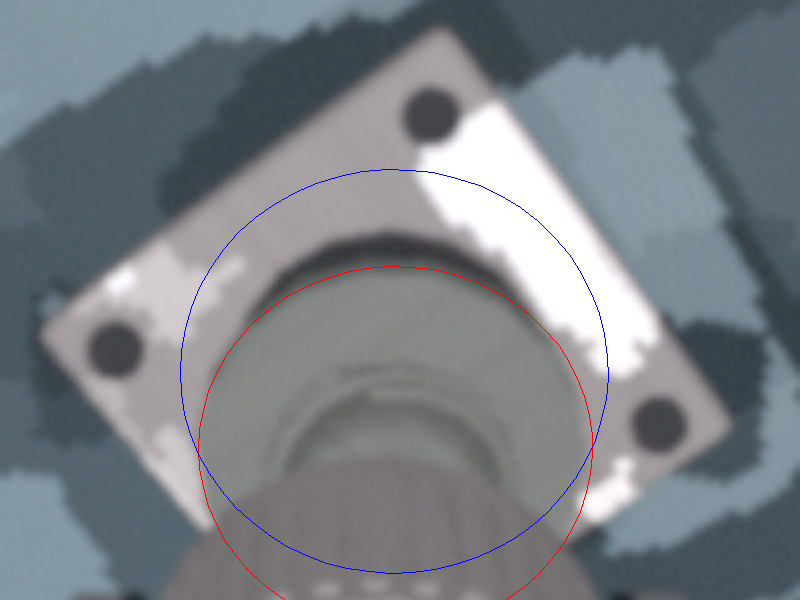

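```bash
python3 - <<'E'
from look import *
s=bot.sense();e=s["ee_pos"];print(e)
c=bot.get_calibration("wrist");im=bot.grab_frame("wrist")[:,:,::-1].copy()
for d in bot.cut_out("wrist","cap_1"):
    print(d["score"],d["xy"],d["mask"].sum())
    if abs(d["xy"][0]-280)<30: print(fitcyl("wrist",d["mask"],e[0],e[1],z0=e[2]-.0189,c=c))
x,y=.4695,-.0195
x,y=e[:2]
b=ov("wrist",im,(205,220),150,5,[(x,y,e[2]+.0151,.023,(0,0,255)),(x,y,e[2]-.0189,.023,(255,0,0))],c)[:600]
cv2.imwrite("pics/c6.png",b)
E
```

```text
[ 0.47059165 -0.0198913   0.10881217]
0.71 [43.4, 43.9] 2943
0.62 [279.9, 283.6] 9579
(array([ 0.4711, -0.02  ]), np.float64(0.934))
```

View pics/c6.png

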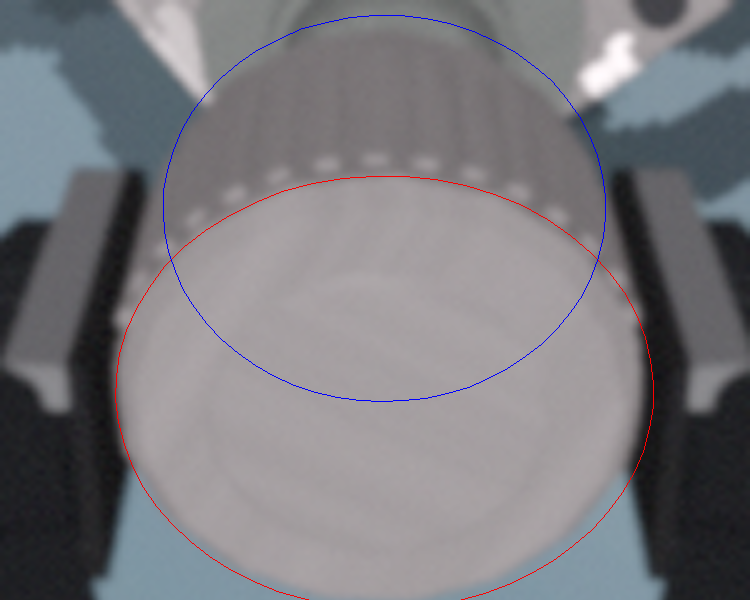

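Request:
step_arm:
  plan:
    - {"offset": [-1.6, 0.4, -10], "delta_rot": [0, 0, 0], "grip": 255}
    - {"offset": [0, 0, -10], "delta_rot": [0, 0, 0], "grip": 255}
    - {"offset": [0, 0, -8], "delta_rot": [0, 0, 0], "grip": 255}
    - {"offset": [0, 0, -6], "delta_rot": [0, 0, 0], "grip": 255}
    - {"offset": [0, 0, -4], "delta_rot": [0, 0, 0], "grip": 255}
    - {"offset": [0, 0, 0], "delta_rot": [0, 0, 0], "grip": 255}
    - {"offset": [0, 0, 0], "delta_rot": [0, 0, 0], "grip": 255}

```text
clock: 6.9
ee_pos: [0.4668, -0.0191, 0.0702]
orientation: [1.468, -2.777, -0.0]
contact_force: [-0.3, -0.3, -0.9]
width: 0.53
```

Request:
step_arm:
  plan:
    - {"offset": [1.5, -0.4, -1], "delta_rot": [0, 0, 0], "grip": 255}
    - {"offset": [0, 0, 0], "delta_rot": [0, 0, 0], "grip": 255}
    - {"offset": [0, 0, 0], "delta_rot": [0, 0, 0], "grip": 255}

```text
clock: 7.2
ee_pos: [0.4685, -0.0195, 0.0695]
orientation: [-1.468, 2.777, -0.0]
contact_force: [1.0, 0.1, -1.0]
width: 0.527
```

```bash
python3 - <<'E'
from look import *
R_,G=(0,0,255),(0,255,0)
s,c,raw=look("w6",[(.469,-.0195,.04,.026,R_)])
print(bot.sense()["ee_pos"])
E
```

```text
7.2 [ 0.4685 -0.0195  0.0695] [ 1.04  0.14 -1.01] [-0.001  0.001  0.003] 0.527 [-0.135  0.272  2.107 -0.     0.763 -2.678]
[ 0.46844117 -0.01953202  0.06946906]
```

View pics/w6.png

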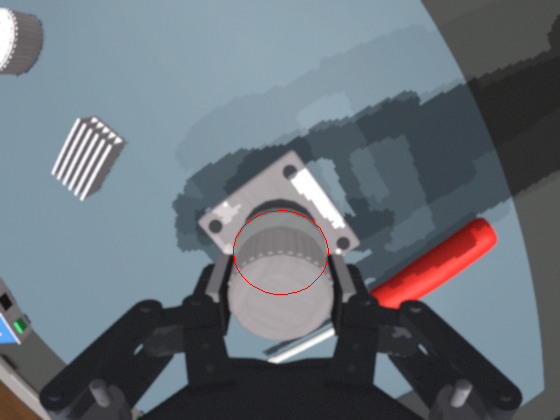

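Centred over the plug (rim hugging it, shoulder circle overlay on the shoulder at about (281,212)). Descend gently.

Request:
step_arm:
  plan:
    - {"offset": [0.4, 0, -1], "delta_rot": [0, 0, 0], "grip": 255}
    - {"offset": [0, 0, -1], "delta_rot": [0, 0, 0], "grip": 255}
    - {"offset": [0, 0, -1], "delta_rot": [0, 0, 0], "grip": 255}
    - {"offset": [0, 0, 0], "delta_rot": [0, 0, 0], "grip": 255}

```text
clock: 7.65
ee_pos: [0.4685, -0.0195, 0.066]
orientation: [1.468, -2.777, -0.001]
contact_force: [-0.2, -0.8, -1.4]
width: 0.528
```

Request:
step_arm:
  plan:
    - {"offset": [0.4, 0, -1], "delta_rot": [0, 0, 0], "grip": 255}
    - {"offset": [0, 0, -1], "delta_rot": [0, 0, 0], "grip": 255}
    - {"offset": [0, 0, 0], "delta_rot": [0, 0, 0], "grip": 255}

```text
clock: 7.95
ee_pos: [0.4696, -0.0196, 0.0651]
orientation: [-1.468, 2.777, -0.0]
contact_force: [-0.3, 0.3, 4.8]
width: 0.524
```

Request:
step_arm:
  plan:
    - {"offset": [0, 0, 0], "delta_rot": [0, 0, -8], "grip": 255}
    - {"offset": [0, 0, -0.2], "delta_rot": [0, 0, -8], "grip": 255}
    - {"offset": [0, 0, -0.3], "delta_rot": [0, 0, -8], "grip": 255}
    - {"offset": [0, 0, -0.3], "delta_rot": [0, 0, -8], "grip": 255}
    - {"offset": [0, 0, 0], "delta_rot": [0, 0, 0], "grip": 255}

```text
clock: 8.45
ee_pos: [0.4691, -0.0193, 0.0636]
orientation: [0.646, -3.074, -0.001]
contact_force: [-0.7, 1.2, 1.2]
width: 0.528
```

```bash
cat > st.py <<'E'
from plant import bot
s=bot.sense();print(s["clock"],s["ee_pos"].round(4),s["contact_force"].round(2),s["ft_torque"].round(3),s["qpos"].round(3)[[0,5]],round(s["width"],3))
E
python3 st.py
```

```text
8.45 [ 0.4691 -0.0193  0.0636] [-0.74  1.24  1.18] [ 0.215  0.138 -0.003] [-0.134 -2.12 ] 0.528
```

Request:
step_arm:
  plan:
    - {"offset": [0, 0, -0.9], "delta_rot": [0, 0, -8], "grip": 255}
    - {"offset": [0, 0, -0.4], "delta_rot": [0, 0, -8], "grip": 255}
    - {"offset": [0, 0, -0.4], "delta_rot": [0, 0, -8], "grip": 255}
    - {"offset": [0, 0, -0.4], "delta_rot": [0, 0, -8], "grip": 255}
    - {"offset": [0, 0, 0], "delta_rot": [0, 0, 0], "grip": 255}

```text
clock: 8.95
ee_pos: [0.4698, -0.0189, 0.0628]
orientation: [0.226, 3.133, 0.002]
contact_force: [-3.3, 3.4, 10.5]
width: 0.525
```

```bash
python3 st.py
```

```text
8.95 [ 0.4698 -0.0189  0.0628] [-3.29  3.39 10.51] [ 0.539  0.455 -0.058] [-0.134 -1.562] 0.525
```

Request:
step_arm:
  plan:
    - {"offset": [-0.4, -0.4, 0.7], "delta_rot": [0, 0, -8], "grip": 255}
    - {"offset": [0, 0, 0], "delta_rot": [0, 0, -8], "grip": 255}
    - {"offset": [0, 0, 0], "delta_rot": [0, 0, -8], "grip": 255}
    - {"offset": [0, 0, 0], "delta_rot": [0, 0, 0], "grip": 255}

```text
clock: 9.35
ee_pos: [0.4688, -0.0189, 0.0628]
orientation: [-0.872, -3.017, -0.003]
contact_force: [-1.6, 4.2, 6.3]
width: 0.528
```

```bash
python3 st.py
```

```text
9.35 [ 0.4688 -0.0189  0.0628] [-1.58  4.2   6.31] [ 0.637  0.328 -0.043] [-0.134 -1.144] 0.528
```

```bash
python3 - <<'E'
from look import *
s,c,raw=look("w7")
im=bot.grab_frame("scene")[:,:,::-1];cv2.imwrite("pics/s7.png",cv2.resize(im[150:260,240:400],None,fx=5,fy=5,interpolation=2))
E
```

```text
9.35 [ 0.4688 -0.0189  0.0628] [-1.58  4.2   6.31] [ 0.637  0.328 -0.043] 0.528 [-0.134  0.286  2.107  0.003  0.749 -1.144]
```

View pics/w7.png

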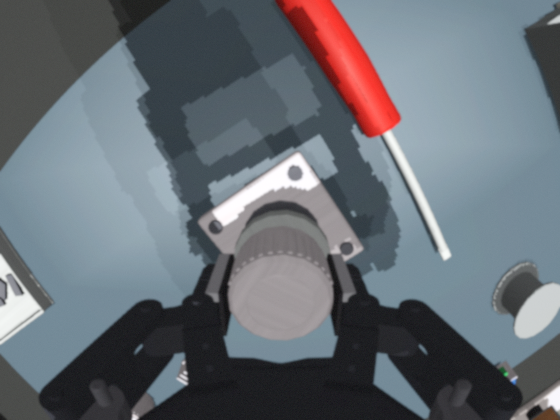

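View pics/s7.png

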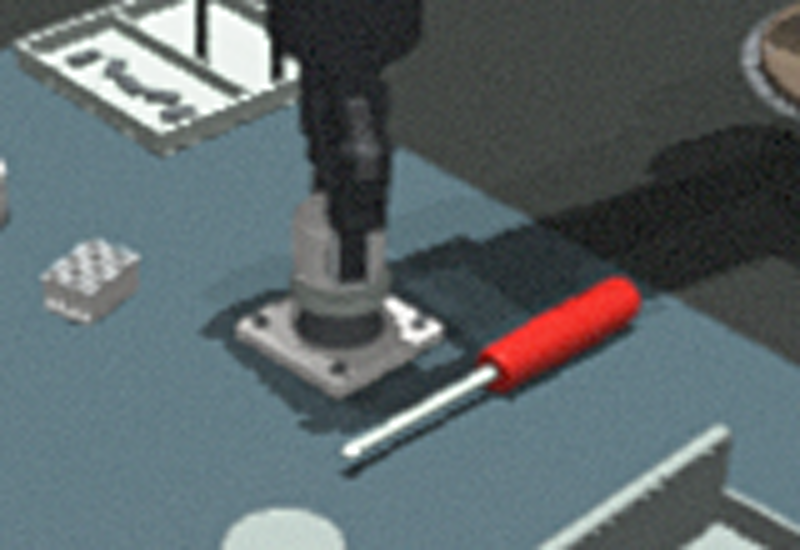

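Request:
step_arm:
  plan:
    - {"offset": [0, 0.4, 0], "delta_rot": [0, 0, -8], "grip": 255}
    - {"offset": [0, 0, 0], "delta_rot": [0, 0, -8], "grip": 255}
    - {"offset": [0, 0, 0], "delta_rot": [0, 0, -8], "grip": 255}
  force: 25

```text
clock: 9.75
ee_pos: [0.4682, -0.0188, 0.0628]
orientation: [-1.481, -2.768, 0.0]
contact_force: [-3.7, 3.8, 9.2]
width: 0.525
```

```bash
python3 st.py
```

```text
9.75 [ 0.4682 -0.0188  0.0628] [-3.67  3.83  9.15] [0.497 0.644 0.353] [-0.133 -0.722] 0.525
```

Request:
step_arm:
  plan:
    - {"offset": [0.4, -0.3, 1.2], "delta_rot": [0, 0, 0], "grip": 255}
    - {"offset": [0, 0, 0.4], "delta_rot": [0, 0, 8], "grip": 255}
    - {"offset": [0, 0, 0.4], "delta_rot": [0, 0, 8], "grip": 255}
    - {"offset": [0, 0, 0.4], "delta_rot": [0, 0, 8], "grip": 255}
    - {"offset": [0, 0, 0.4], "delta_rot": [0, 0, 8], "grip": 255}
    - {"offset": [0, 0, 0.4], "delta_rot": [0, 0, 8], "grip": 255}
    - {"offset": [0, 0, 0.4], "delta_rot": [0, 0, 8], "grip": 255}
    - {"offset": [0, 0, 0.4], "delta_rot": [0, 0, 8], "grip": 255}
  force: 40

```text
clock: 10.55
ee_pos: [0.4681, -0.0195, 0.0645]
orientation: [0.009, -3.14, -0.001]
contact_force: [2.3, 0.5, -8.4]
width: 0.527
```

```bash
python3 st.py
```

```text
10.55 [ 0.4681 -0.0195  0.0645] [ 2.28  0.54 -8.42] [ 0.118 -0.208 -0.053] [-0.135 -1.712] 0.527
```

Request:
step_arm:
  plan:
    - {"offset": [0.3, 0, 0], "delta_rot": [0, 0, 8], "grip": 255}
    - {"offset": [0, 0, 0.3], "delta_rot": [0, 0, 8], "grip": 255}
    - {"offset": [0, 0, 0.4], "delta_rot": [0, 0, 8], "grip": 255}
    - {"offset": [0, 0, 0.4], "delta_rot": [0, 0, 8], "grip": 255}
    - {"offset": [0, 0, 0.4], "delta_rot": [0, 0, 8], "grip": 255}
    - {"offset": [0, 0, 0.4], "delta_rot": [0, 0, 8], "grip": 255}
    - {"offset": [0, 0, 0], "delta_rot": [0, 0, 0], "grip": 255}

```text
clock: 11.25
ee_pos: [0.4696, -0.02, 0.0679]
orientation: [-1.276, 2.87, -0.001]
contact_force: [-0.7, -0.7, -0.8]
width: 0.526
```

```bash
python3 st.py
```

```text
11.25 [ 0.4696 -0.02    0.0679] [-0.65 -0.73 -0.83] [-0.013 -0.002  0.038] [-0.135 -2.542] 0.526
```

Request:
step_arm:
  plan:
    - {"offset": [0, 0, 30], "delta_rot": [0, 0, 0], "grip": 255}
    - {"offset": [0, 0, 37], "delta_rot": [0, 0, 0], "grip": 255}
    - {"offset": [7, 48, 0], "delta_rot": [0, 0, 0], "grip": 255}
    - {"offset": [7, 49, 0], "delta_rot": [0, 0, 0], "grip": 255}
    - {"offset": [7, 49, 0], "delta_rot": [0, 0, 0], "grip": 255}
    - {"offset": [7, 49, 0], "delta_rot": [0, 0, 0], "grip": 255}
    - {"offset": [7, 49, 0], "delta_rot": [0, 0, 0], "grip": 255}
    - {"offset": [5, 45, 0], "delta_rot": [0, 0, 0], "grip": 255}

```text
clock: 12.05
ee_pos: [0.5098, 0.2715, 0.1349]
orientation: [-1.271, 2.872, -0.0]
contact_force: [0.5, -1.2, -0.7]
width: 0.528
```

Request:
step_arm:
  plan:
    - {"offset": [0, 21, 0], "delta_rot": [0, 0, 0], "grip": 255}
    - {"offset": [0, 0, 0], "delta_rot": [0, 0, 0], "grip": 255}
    - {"offset": [0, 0, 0], "delta_rot": [0, 0, 0], "grip": 255}

```text
clock: 12.35
ee_pos: [0.509, 0.29, 0.1344]
orientation: [1.272, -2.871, 0.001]
contact_force: [-0.3, -1.1, -0.8]
width: 0.53
```

```bash
python3 - <<'E'
from look import *
s,c,raw=look("w8",[(.51,.29,.003,.023,(0,0,255)),(.51,.29,.003,.052,(0,0,255))])
E
```

```text
12.35 [0.509  0.29   0.1344] [-0.32 -1.12 -0.84] [-0.035  0.014 -0.023] 0.53 [ 4.440e-01  3.620e-01  1.809e+00 -1.000e-03  9.720e-01 -1.961e+00]
```

View pics/w8.png

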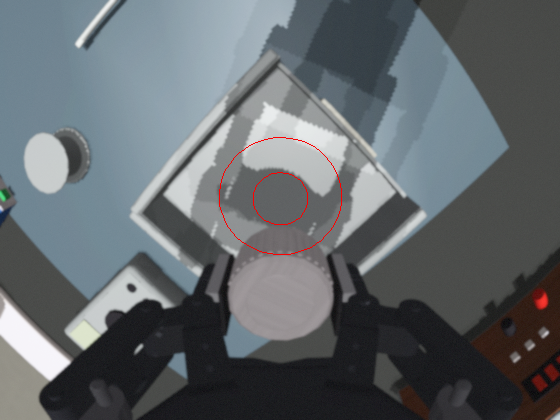

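Request:
step_arm:
  plan:
    - {"offset": [0, 0, -30], "delta_rot": [0, 0, 0], "grip": 255}
    - {"offset": [0, 0, -36], "delta_rot": [0, 0, 0], "grip": 255}
    - {"offset": [0, 0, -26], "delta_rot": [0, 0, 0], "grip": 255}
    - {"offset": [0, 0, -14], "delta_rot": [0, 0, 0], "grip": 255}
    - {"offset": [0, 0, -3], "delta_rot": [0, 0, 0], "grip": 255}
    - {"offset": [0, 0, 0], "delta_rot": [0, 0, 0], "grip": 255}
    - {"offset": [0, 0, 0], "delta_rot": [0, 0, 0], "grip": 255}

```text
clock: 13.1
ee_pos: [0.5109, 0.2905, 0.0276]
orientation: [-1.269, 2.87, 0.0]
contact_force: [-0.1, 1.1, -0.2]
width: 0.524
```

```bash
python3 st.py
```

```text
13.1 [0.5109 0.2905 0.0276] [-0.11  1.05 -0.18] [ 0.051  0.006 -0.081] [ 0.443 -1.96 ] 0.524
```

Request:
step_arm:
  plan:
    - {"offset": [0, 0, -2.5], "delta_rot": [0, 0, 0], "grip": 255}
    - {"offset": [0, 0, -1.5], "delta_rot": [0, 0, 0], "grip": 255}
    - {"offset": [0, 0, -1], "delta_rot": [0, 0, 0], "grip": 255}
    - {"offset": [0, 0, -0.5], "delta_rot": [0, 0, 0], "grip": 255}
    - {"offset": [0, 0, 0], "delta_rot": [0, 0, 0], "grip": 255}

```text
clock: 13.6
ee_pos: [0.5099, 0.2905, 0.0219]
orientation: [-1.271, 2.872, -0.0]
contact_force: [-1.9, -1.4, 6.0]
width: 0.527
```

```bash
python3 st.py
```

```text
13.6 [0.5099 0.2905 0.0219] [-1.87 -1.44  6.03] [-0.226  0.274 -0.018] [ 0.444 -1.96 ] 0.527
```

Request:
step_arm:
  plan:
    - {"offset": [0, 0, 0.8], "delta_rot": [0, 0, 0], "grip": 100}
    - {"offset": [0, 0, 0], "delta_rot": [0, 0, 0], "grip": 60}
    - {"offset": [0, 0, 0], "delta_rot": [0, 0, 0], "grip": 60}
    - {"offset": [0, 0, 20], "delta_rot": [0, 0, 0], "grip": 60}
    - {"offset": [0, 0, 40], "delta_rot": [0, 0, 0], "grip": 60}
    - {"offset": [0, 0, 40], "delta_rot": [0, 0, 0], "grip": 0}

```text
clock: 14.2
ee_pos: [0.5083, 0.2897, 0.1209]
orientation: [1.27, -2.87, 0.0]
contact_force: [0.4, 0.5, 0.5]
width: 0.908
```

```bash
python3 - <<'E'
from look import *
s,c,raw=look("w9",[(.51,.2905,.003,.023,(0,255,0)),(.51,.2905,.037,.023,(0,0,255))])
E
```

```text
14.2 [0.5083 0.2897 0.1209] [0.36 0.46 0.47] [ 0.055 -0.027  0.022] 0.908 [ 0.444  0.38   1.816  0.     0.949 -1.96 ]
```

View pics/w9.png

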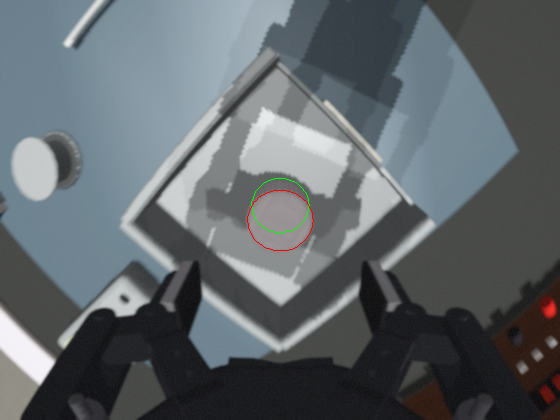

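Request:
step_arm:
  plan:
    - {"offset": [3, -40, 20], "delta_rot": [0, 0, -1], "grip": 0}
    - {"offset": [3, -43, 20], "delta_rot": [0, 0, -1], "grip": 0}
    - {"offset": [3, -44, 20], "delta_rot": [0, 0, -1], "grip": 0}
    - {"offset": [4, -46, 10], "delta_rot": [0, 0, -1], "grip": 0}
    - {"offset": [4, -46, 10], "delta_rot": [0, 0, -1], "grip": 0}
    - {"offset": [4, -48, 0], "delta_rot": [0, 0, -1], "grip": 0}
    - {"offset": [4, -48, 0], "delta_rot": [0, 0, -1], "grip": 0}
    - {"offset": [4, -48, 0], "delta_rot": [0, 0, -1], "grip": 0}

```text
clock: 15.05
ee_pos: [0.5383, -0.0747, 0.2014]
orientation: [-1.066, 2.954, -0.001]
contact_force: [1.6, 0.1, 0.3]
width: 0.998
```

Request:
step_arm:
  plan:
    - {"offset": [4, -48, 0], "delta_rot": [0, 0, -1], "grip": 0}
    - {"offset": [3, -48, 0], "delta_rot": [0, 0, -1], "grip": 0}
    - {"offset": [3, -44, 0], "delta_rot": [0, 0, -1], "grip": 0}
    - {"offset": [1, -32, 0], "delta_rot": [0, 0, -1], "grip": 0}
    - {"offset": [0, 0, 0], "delta_rot": [0, 0, 0], "grip": 0}
    - {"offset": [0, 0, 0], "delta_rot": [0, 0, 0], "grip": 0}
    - {"offset": [0, 0, 0], "delta_rot": [0, 0, 0], "grip": 0}

```text
clock: 15.75
ee_pos: [0.5491, -0.2436, 0.2007]
orientation: [0.965, -2.989, -0.002]
contact_force: [-0.3, -0.1, -0.2]
width: 0.998
```

```bash
python3 - <<'E'
from look import *
x,y=.5493,-.2445
s,c,raw=look("w10",[(x,y,0,.023,(0,255,0)),(x,y,.034,.023,(0,0,255))])
for d in bot.cut_out("wrist","cap_1"):
    print(d["score"],d["xy"],fitcyl("wrist",d["mask"],x,y,c=c) if d["score"]>.4 else 0)
E
```

```text
15.75 [ 0.5491 -0.2436  0.2007] [-0.33 -0.09 -0.24] [ 0.     0.024 -0.077] 0.998 [-4.900e-01  3.080e-01  1.730e+00  1.000e-03  1.105e+00 -2.686e+00]
0.82 [539.8, 349.4] (array([0.5115, 0.3135]), np.float64(0.657))
0.73 [278.3, 178.8] (array([ 0.5487, -0.2471]), np.float64(0.935))
```

View pics/w10.png

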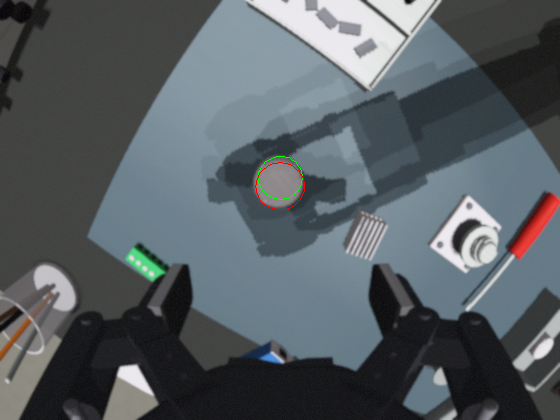

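Request:
step_arm:
  plan:
    - {"offset": [0, -2.7, -40], "delta_rot": [0, 0, 0], "grip": 0}
    - {"offset": [0, 0, -45], "delta_rot": [0, 0, 0], "grip": 0}
    - {"offset": [0, 0, -42], "delta_rot": [0, 0, 0], "grip": 0}
    - {"offset": [0, 0, -35], "delta_rot": [0, 0, 0], "grip": 0}
    - {"offset": [0, 0, -19], "delta_rot": [0, 0, 0], "grip": 0}
    - {"offset": [0, 0, 0], "delta_rot": [0, 0, 0], "grip": 0}
    - {"offset": [0, 0, 0], "delta_rot": [0, 0, 0], "grip": 0}

```text
clock: 16.55
ee_pos: [0.5497, -0.2467, 0.0205]
orientation: [0.966, -2.989, -0.0]
contact_force: [0.3, -0.1, 0.2]
width: 1.001
```

```bash
python3 - <<'E'
from look import *
x,y=.549,-.2465
s,c,raw=look("w11",[(x,y,0,.023,(0,255,0)),(x,y,.034,.023,(0,0,255))])
cv2.imwrite("pics/c11.png",cv2.resize(cv2.imread("pics/w11.png")[190:350,180:380],None,fx=3.5,fy=3.5,interpolation=2))
E
```

```text
16.55 [ 0.5497 -0.2467  0.0205] [ 0.31 -0.12  0.16] [-0.028 -0.012  0.038] 1.001 [-0.494  0.559  1.8    0.     0.783 -2.69 ]
```

View pics/c11.png

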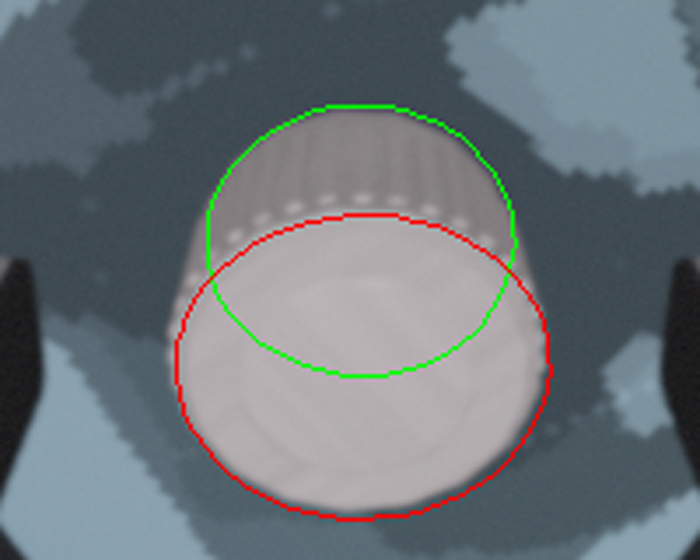

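Request:
step_arm:
  plan:
    - {"offset": [-0.5, 0, -1], "delta_rot": [0, 0, 0], "grip": 0}
    - {"offset": [0, 0, 0], "delta_rot": [0, 0, 0], "grip": 130}
    - {"offset": [0, 0, 0], "delta_rot": [0, 0, 0], "grip": 255}
    - {"offset": [0, 0, 0], "delta_rot": [0, 0, 0], "grip": 255}
    - {"offset": [0, 0, 0], "delta_rot": [0, 0, 0], "grip": 255}
    - {"offset": [0, 0, 0], "delta_rot": [0, 0, 0], "grip": 255}
  force: 40

```text
clock: 17.2
ee_pos: [0.5496, -0.2479, 0.0204]
orientation: [-0.963, 2.989, -0.002]
contact_force: [-0.8, 1.1, 5.1]
width: 0.531
```

```bash
python3 st.py
```

```text
17.2 [ 0.5496 -0.2479  0.0204] [-0.78  1.14  5.08] [0.041 0.152 0.015] [-0.496 -2.69 ] 0.531
```

Request:
step_arm:
  plan:
    - {"offset": [0, 0, 45], "delta_rot": [0, 0, 0], "grip": 255}
    - {"offset": [0, 0, 45], "delta_rot": [0, 0, 0], "grip": 255}
    - {"offset": [-14, 40, 0], "delta_rot": [0, 0, 0], "grip": 255}
    - {"offset": [-16, 45, 0], "delta_rot": [0, 0, 0], "grip": 255}
    - {"offset": [-16, 45, 0], "delta_rot": [0, 0, 0], "grip": 255}
    - {"offset": [-16, 45, 0], "delta_rot": [0, 0, 0], "grip": 255}
    - {"offset": [-12, 35, 0], "delta_rot": [0, 0, 0], "grip": 255}
    - {"offset": [-6, 18, 0], "delta_rot": [0, 0, 0], "grip": 255}

```text
clock: 18.0
ee_pos: [0.4663, -0.0169, 0.1085]
orientation: [0.966, -2.987, -0.003]
contact_force: [0.5, -1.7, -1.7]
width: 0.53
```

Request:
step_arm:
  plan:
    - {"offset": [0, 0, -9], "delta_rot": [0, 0, 0], "grip": 255}
    - {"offset": [0, 0, -9], "delta_rot": [0, 0, 0], "grip": 255}
    - {"offset": [0, 0, 0], "delta_rot": [0, 0, 0], "grip": 255}
    - {"offset": [0, 0, 0], "delta_rot": [0, 0, 0], "grip": 255}

```text
clock: 18.4
ee_pos: [0.4689, -0.0204, 0.0906]
orientation: [0.961, -2.99, -0.0]
contact_force: [0.6, -0.3, -0.6]
width: 0.529
```

```bash
python3 - <<'E'
from look import *
s,c,im=look("w12")
e=s["ee_pos"];x,y=.469,-.0195
b=ov("wrist",im,(205,155),160,5,[(x,y,.04,.026,(0,255,0)),(e[0],e[1],e[2]+.0136,.023,(0,0,255)),(e[0],e[1],e[2]-.0204,.023,(255,0,0))],c)[:600] if 0 else ov("wrist",im,(205,165),185,4,[(x,y,.04,.026,(0,255,0)),(e[0],e[1],e[2]+.0136,.023,(0,0,255)),(e[0],e[1],e[2]-.0204,.023,(255,0,0))],c)[:600]
cv2.imwrite("pics/c12.png",b)
E
```

```text
18.4 [ 0.4689 -0.0204  0.0906] [ 0.58 -0.27 -0.58] [-0.002 -0.007 -0.013] 0.529 [-0.136  0.233  2.098 -0.     0.812 -2.329]
```

View pics/c12.png

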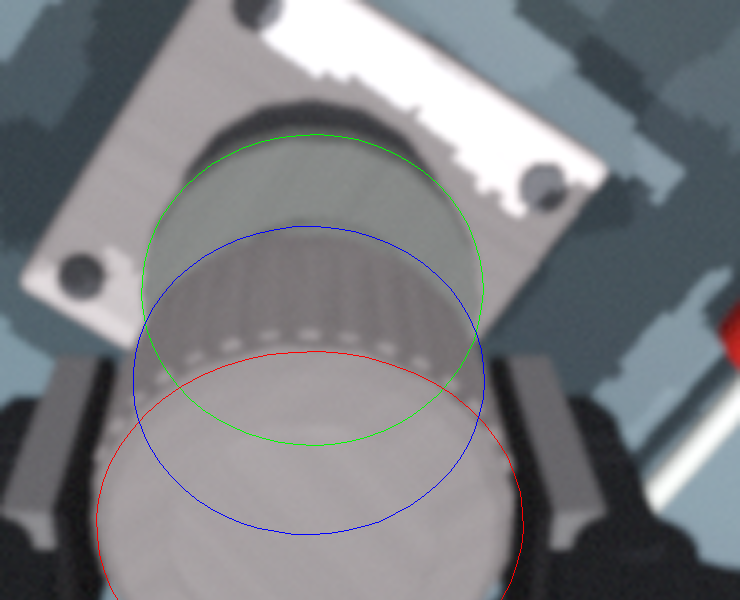

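Request:
step_arm:
  plan:
    - {"offset": [0, 0.8, -8], "delta_rot": [0, 0, 0], "grip": 255}
    - {"offset": [0, 0, -6], "delta_rot": [0, 0, 0], "grip": 255}
    - {"offset": [0, 0, -4], "delta_rot": [0, 0, 0], "grip": 255}
    - {"offset": [0, 0, 0], "delta_rot": [0, 0, 0], "grip": 255}
    - {"offset": [0, 0, 0], "delta_rot": [0, 0, 0], "grip": 255}

```text
clock: 18.95
ee_pos: [0.4688, -0.0187, 0.073]
orientation: [0.964, -2.99, -0.0]
contact_force: [0.6, 0.1, -0.7]
width: 0.528
```

```bash
python3 st.py
```

```text
18.95 [ 0.4688 -0.0187  0.073 ] [ 0.61  0.1  -0.68] [-0.025  0.01   0.005] [-0.133 -2.327] 0.528
```

Request:
step_arm:
  plan:
    - {"offset": [0, -0.5, -1.5], "delta_rot": [0, 0, 0], "grip": 255}
    - {"offset": [0, 0, -1], "delta_rot": [0, 0, 0], "grip": 255}
    - {"offset": [0, 0, -1], "delta_rot": [0, 0, 0], "grip": 255}
    - {"offset": [0, 0, 0], "delta_rot": [0, 0, 0], "grip": 255}

```text
clock: 19.35
ee_pos: [0.4688, -0.0192, 0.0697]
orientation: [0.964, -2.99, -0.0]
contact_force: [0.1, 0.3, -0.5]
width: 0.529
```

```bash
python3 st.py
```

```text
19.35 [ 0.4688 -0.0192  0.0697] [ 0.1   0.35 -0.52] [0.036 0.042 0.022] [-0.134 -2.328] 0.529
```

Request:
step_arm:
  plan:
    - {"offset": [0, 0, -1], "delta_rot": [0, 0, 0], "grip": 255}
    - {"offset": [0, 0, -1], "delta_rot": [0, 0, 0], "grip": 255}
    - {"offset": [0, 0, -1], "delta_rot": [0, 0, 0], "grip": 255}
    - {"offset": [0, 0, 0], "delta_rot": [0, 0, 0], "grip": 255}

```text
clock: 19.75
ee_pos: [0.4693, -0.0192, 0.0675]
orientation: [-0.964, 2.99, -0.0]
contact_force: [-0.6, 0.0, 5.0]
width: 0.529
```

```bash
python3 st.py
```

```text
19.75 [ 0.4693 -0.0192  0.0675] [-0.61  0.    4.99] [ 0.128  0.265 -0.036] [-0.134 -2.328] 0.529
```

Request:
step_arm:
  plan:
    - {"offset": [0, 0, 0], "delta_rot": [0, 0, -8], "grip": 255}
    - {"offset": [0, 0, -0.3], "delta_rot": [0, 0, -8], "grip": 255}
    - {"offset": [0, 0, -0.4], "delta_rot": [0, 0, -8], "grip": 255}
    - {"offset": [0, 0, -0.4], "delta_rot": [0, 0, -8], "grip": 255}
    - {"offset": [0, 0, -0.4], "delta_rot": [0, 0, -8], "grip": 255}

```text
clock: 20.25
ee_pos: [0.4693, -0.0192, 0.0657]
orientation: [0.126, 3.138, 0.0]
contact_force: [0.1, 0.3, 1.2]
width: 0.525
```

```bash
python3 st.py
```

```text
20.25 [ 0.4693 -0.0192  0.0657] [0.11 0.26 1.24] [0.047 0.124 0.003] [-0.134 -1.624] 0.525
```

Request:
step_arm:
  plan:
    - {"offset": [0, 0, -0.8], "delta_rot": [0, 0, -8], "grip": 255}
    - {"offset": [0, 0, -0.4], "delta_rot": [0, 0, -8], "grip": 255}
    - {"offset": [0, 0, -0.4], "delta_rot": [0, 0, -8], "grip": 255}
    - {"offset": [0, 0, -0.4], "delta_rot": [0, 0, -8], "grip": 255}

```text
clock: 20.65
ee_pos: [0.4693, -0.019, 0.0639]
orientation: [0.987, 2.982, 0.001]
contact_force: [-1.4, 1.7, 3.3]
width: 0.527
```

```bash
python3 st.py
```

```text
20.65 [ 0.4693 -0.019   0.0639] [-1.4   1.73  3.26] [ 0.242  0.145 -0.003] [-0.134 -1.066] 0.527
```

Request:
step_arm:
  plan:
    - {"offset": [0, 0, -0.4], "delta_rot": [0, 0, -8], "grip": 255}
    - {"offset": [0, 0, -0.4], "delta_rot": [0, 0, -8], "grip": 255}
    - {"offset": [0, 0, -0.4], "delta_rot": [0, 0, -8], "grip": 255}
    - {"offset": [0, 0, -0.4], "delta_rot": [0, 0, -8], "grip": 255}

```text
clock: 21.05
ee_pos: [0.4694, -0.0189, 0.0623]
orientation: [1.771, 2.595, 0.002]
contact_force: [-1.3, 1.3, 4.7]
width: 0.526
```

```bash
python3 st.py
```

```text
21.05 [ 0.4694 -0.0189  0.0623] [-1.26  1.29  4.7 ] [ 0.34   0.149 -0.03 ] [-0.133 -0.507] 0.526
```

Request:
step_arm:
  plan:
    - {"offset": [0, 0, -0.4], "delta_rot": [0, 0, -8], "grip": 255}
    - {"offset": [0, 0, -0.4], "delta_rot": [0, 0, -8], "grip": 255}
    - {"offset": [0, 0, -0.4], "delta_rot": [0, 0, -8], "grip": 255}
    - {"offset": [0, 0, 0], "delta_rot": [0, 0, 0], "grip": 255}

```text
clock: 21.45
ee_pos: [0.4698, -0.0188, 0.0611]
orientation: [2.265, 2.176, 0.003]
contact_force: [-0.8, 2.3, 3.9]
width: 0.53
```

```bash
python3 st.py
```

```text
21.45 [ 0.4698 -0.0188  0.0611] [-0.78  2.26  3.89] [ 0.407  0.049 -0.033] [-0.133 -0.094] 0.53
```

Request:
step_arm:
  plan:
    - {"offset": [-0.2, -0.2, -0.3], "delta_rot": [0, 0, -8], "grip": 255}
    - {"offset": [0, 0, -0.3], "delta_rot": [0, 0, -8], "grip": 255}
    - {"offset": [0, 0, 0], "delta_rot": [0, 0, -4], "grip": 255}
  force: 30

```text
clock: 21.75
ee_pos: [0.4698, -0.0192, 0.0604]
orientation: [2.608, 1.749, 0.003]
contact_force: [0.8, 1.0, 3.0]
width: 0.532
```

```bash
python3 st.py
```

```text
21.75 [ 0.4698 -0.0192  0.0604] [0.84 0.96 3.  ] [ 0.381 -0.094 -0.019] [-0.134  0.255] 0.532
```

Request:
step_arm:
  plan:
    - {"offset": [0, 0, -0.3], "delta_rot": [0, 0, -8], "grip": 255}
    - {"offset": [0, 0, -0.2], "delta_rot": [0, 0, -8], "grip": 255}

```text
clock: 21.95
ee_pos: [0.4701, -0.0196, 0.0604]
orientation: [2.827, 1.367, 0.003]
contact_force: [0.5, 0.4, 7.6]
width: 0.532
```

```bash
python3 st.py
```

```text
21.95 [ 0.4701 -0.0196  0.0604] [0.5  0.45 7.6 ] [0.173 0.207 0.054] [-0.134  0.536] 0.532
```

Request:
step_arm:
  plan:
    - {"offset": [-0.3, 0, 0.3], "delta_rot": [0, 0, -8], "grip": 255}
    - {"offset": [0, 0, 0], "delta_rot": [0, 0, -8], "grip": 255}

```text
clock: 22.15
ee_pos: [0.4697, -0.0193, 0.0604]
orientation: [2.991, 0.96, 0.004]
contact_force: [1.8, 3.3, 2.9]
width: 0.53
```

```bash
python3 st.py
```

```text
22.15 [ 0.4697 -0.0193  0.0604] [1.82 3.33 2.91] [ 0.557 -0.041  0.121] [-0.134  0.815] 0.53
```

Request:
step_arm:
  plan:
    - {"offset": [0, 0, 0.3], "delta_rot": [0, 0, 0], "grip": 100}
    - {"offset": [0, 0, 0], "delta_rot": [0, 0, 0], "grip": 60}
    - {"offset": [0, 0, 0], "delta_rot": [0, 0, 0], "grip": 40}
    - {"offset": [0, 0, 20], "delta_rot": [0, 0, 0], "grip": 40}
    - {"offset": [0, 0, 40], "delta_rot": [0, 0, 0], "grip": 0}
    - {"offset": [0, 0, 40], "delta_rot": [0, 0, 0], "grip": 0}
    - {"offset": [0, 0, 0], "delta_rot": [0, 0, 0], "grip": 0}
    - {"offset": [0, 0, 0], "delta_rot": [0, 0, 0], "grip": 0}

```text
clock: 22.95
ee_pos: [0.4691, -0.0196, 0.161]
orientation: [2.988, 0.966, 0.004]
contact_force: [-1.3, 0.1, -0.4]
width: 0.998
```

```bash
python3 - <<'E'
from look import *
s,c,im=look("w13")
x,y=.469,-.0195
uv=proj("wrist",[[x,y,.05]],c)[0].astype(int)
b=ov("wrist",im,uv-50,100,6,[(x,y,.04,.026,(0,255,0)),(x,y,.074,.023,(0,0,255)),(x,y,.04,.023,(255,0,0))],c)
cv2.imwrite("pics/c13.png",b)
E
```

```text
22.95 [ 0.4691 -0.0196  0.161 ] [-1.28  0.11 -0.42] [-0.044 -0.015 -0.039] 0.998 [-0.134  0.112  2.062 -0.     0.965  0.811]
```

View pics/c13.png

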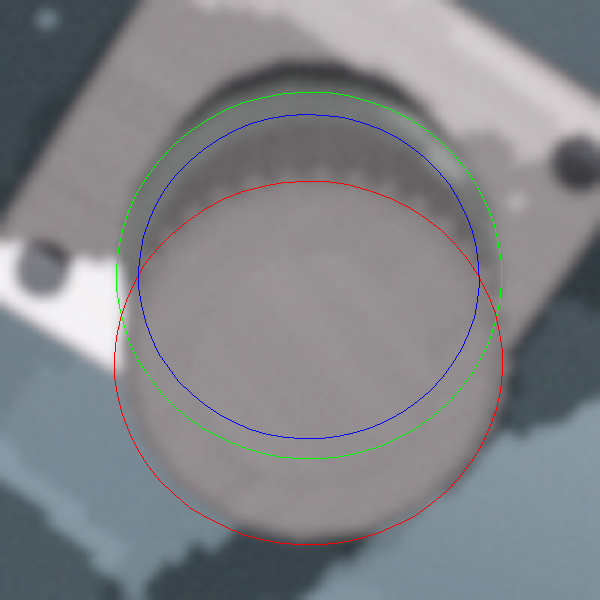

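Request:
step_arm:
  plan:
    - {"offset": [0, -10, 40], "delta_rot": [0, 0, 0], "grip": 0}
    - {"offset": [0, -40, 20], "delta_rot": [0, 0, 0], "grip": 0}
    - {"offset": [0, -45, 0], "delta_rot": [0, 0, 0], "grip": 0}
    - {"offset": [0, -45, 0], "delta_rot": [0, 0, 0], "grip": 0}
    - {"offset": [0, -45, 0], "delta_rot": [0, 0, 0], "grip": 0}
    - {"offset": [0, -40, 0], "delta_rot": [0, 0, 0], "grip": 0}
    - {"offset": [0, 0, 0], "delta_rot": [0, 0, 0], "grip": 0}
    - {"offset": [0, 0, 0], "delta_rot": [0, 0, 0], "grip": 0}

```text
clock: 23.8
ee_pos: [0.4669, -0.2443, 0.2176]
orientation: [-2.987, -0.96, 0.004]
contact_force: [-1.0, 0.3, -0.0]
width: 1.007
```

```bash
python3 - <<'E'
from look import *
im=bot.grab_frame("scene")[:,:,::-1].copy();cv2.imwrite("pics/s14.png",im)
x,y=.469,-.0195
b=ov("scene",im,(286,175),50,8,[],None);b2=ov("scene",im,(286,175),50,8,[(x,y,.04,.026,(0,255,0)),(x,y,.074,.023,(0,0,255)),(x,y,.04,.023,(255,0,0))])
cv2.imwrite("pics/c14.png",np.hstack([b,b2]))
t=bot.grab_frame("top")[:,:,::-1];cv2.imwrite("pics/t14.png",t)
E
```

```text
(no output)
```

View pics/c14.png

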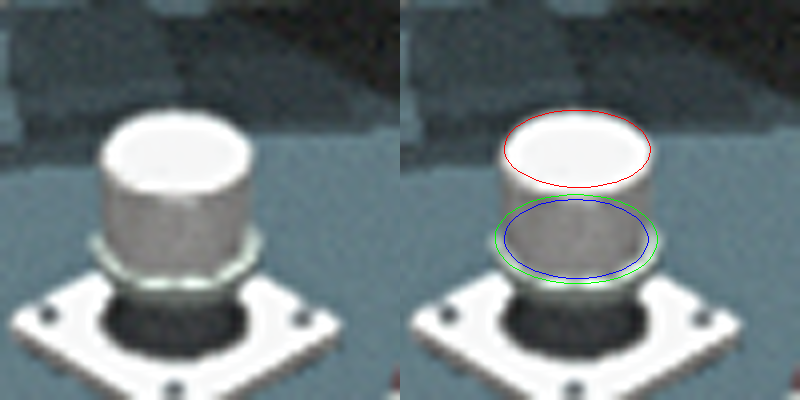

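View pics/t14.png

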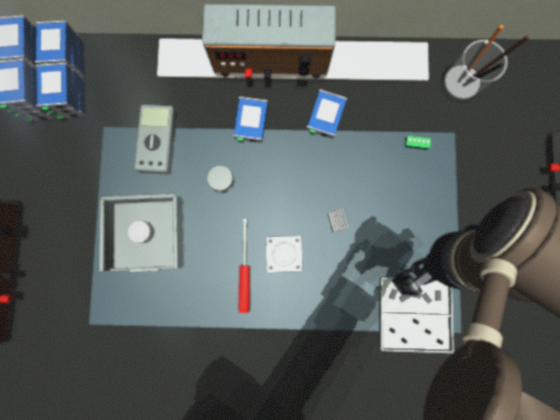

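View pics/s14.png

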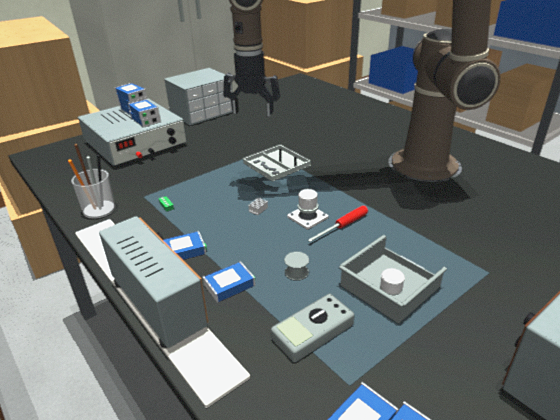

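```bash
python3 - <<'E'
from plant import bot
print(bot.sense()["qvel"].round(3));print(bot.job_done())
E
```

```text
[ 0.018 -0.015 -0.002 -0.002 -0.002 -0.   ]
the job is handed in; nothing more can be done
None
```

I tried both caps on the gauge, left the sound one screwed home and put the bad one in the reject bin, then handed the job in at about 24 s on the robot clock. No verdict was reported.

- **Rejected cap:** The cap nearer the gauge caught, sank about 2 mm and then stopped with its rim about 4 mm above the shoulder. A further 50 degrees or so of turning sank it no more. It came free after about 104 degrees counter-clockwise and was set mouth down near the bin's centre. Both the wrist and top pictures show it standing there.
- **Sound cap:** The other cap sank steadily at the thread's lead until the estimated rim height was 40.0 mm, which is the shoulder. It held that height through another 32 degrees of turning. After release, the scene and wrist pictures show it level and centred, with its rim on the shoulder.
- **Forces:** The highest wrist force I read was about 10 N vertically.
- **Bystanders:** In the pictures they look unmoved. I did not re-measure their positions.

One reading was doubtful. While the rejected cap was binding, the turning torque was near zero at rest and showed, at 0.35 N m, only in the one reading taken mid-turn. I took it as bound because it had stopped sinking at 4 mm. The known TCP-to-rim height matched when the cap touched the bin floor, and the other cap went fully home.

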